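# Uncover the scanner port and stand a wood block on end over it

## Robot

A 7-joint arm with a two-finger parallel gripper is mounted at the origin on a cart in front of the work surface, level with it; the furniture and walls round the work are solid. World frame = base frame: x ahead of the robot, y to its left, z up, the work surface at z = 0. Lengths are in m, angles in rad, forces in N, time in s.
With the tool pointing down it reaches from about 0.4 to 0.85 m from the base axis. Payload 10.4 kg.
Tool frame: the origin (TCP) lies midway between the tips of the shut fingers; the grasp point (between the pads) lies 19 mm behind it; z points along the fingers, y is the line along which they close (so a half turn about z gives the same grasp; the last joint's range is limited). The gripper opens to 87 mm and grips with 3 to 60 N. Pads are 19 mm wide; open, the fingers measure 117 mm over their backs; the gripper's body (75 mm by 190 mm) begins 51 mm behind the grasp point.
Start: joints at [1.227, 0.332, -0.065, 1.46, 0.022, 1.35, -0.088], TCP at [0.197, -0.593, 0.223] pointing down, gripper open.
Joint ranges: [-2.6, 2.6], [-0.5, 2.12], [-1.47, 1.34], [0.16, 2.42], [-1.27, 4.41], [0.06, 2.06], [-2.6, 2.6]. Speed limits (rad/s): [2.22, 2.22, 2.79, 2.79, 3.14, 3.14, 3.14].

## Interface

Orientations are given as a unit quaternion [x, y, z, w].
In Python, from bench import r gives the robot as it stands.
- The arm moves only by the tool apply_moves, never from a script. Its argument "steps" is a list of rows, each a list of 7 numbers: the turn, a rotation vector about the tool's x, y, z in rad, then the shift along the tool's x, y, z in mm, then the opening, from -1 (shut) to 1 (fully open). In form: [[ax, ay, az, x, y, z, claw], ...]. A call has 1 to 20 rows; each row is the pose to reach, as a shift and turn from the pose commanded when the call began, along the tool's axes at that moment; what a row does not reach only later rows make up. A row lasts 1/12 s, in which the tool goes at most 41.7 mm and 7.16 degrees, less where a joint would pass 70% of its speed; a pose out of reach is approached as far as the arm can. A call with a gripper value outside its range is refused whole. The fingers move at their own pace and stop on an object; "force" is the grip in N (left out, the last holds). Time passes only in rows, so rows that repeat a pose let the fingers close. It gives the time, the measured TCP pose, the force, the opening and the grip force at its end, in the units of the state.
- r.read_state(): the state, without advancing time (a new reading comes with each control period).
- r.camera(name): name is "scene" or "top"; returns a dict with "pixels" (420x560x3 uint8, red, green, blue), "z_map" (420x560 float32, m along the optical axis (not along the pixel's ray), 0 where there is no reading), "fovy" (degrees; the focal length in pixels is half the picture's height over the tangent of half this angle, whatever the lens; pixels are square), "cx", "cy" (the principal point, pixels), "position" and "orientation" of the camera in the world. Camera axes: x right, y down, z forward; pixel columns grow to the right and rows downward; lengths in m; the calibration is good to about 2 mm. A picture is of the moment at which its call begins.
- r.close_job(): hands the job in; it is judged then, once.
The state is a dict: "time": time; "joint_positions": joint angles; "joint_vel": joint speeds; "joint_torque": joint torques, N m; "ee_pos": TCP position; "eef_rot": TCP orientation; "ft_force": force on the tool from outside, world axes, zero at the start; "torque": the same for the moment, N m; "width": finger opening in m; "grip_force": force on a finger pad.
Only numpy, scipy, OpenCV 4.12 (cv2) and the standard library are available. Lean on these libraries where they do the work, as an engineer would, in place of code of your own. Each camera call takes 0.05 s, during which the arm holds its last target. There are 200 camera calls.

## Task

The sawn end of the flat dark wooden block is to be scanned. Swing the blue dust cover of the grey bench scanner aside on its pin until the round glass port is completely clear, then stand the block upright on one of its small ends, centred over the glass, with one of its narrow long sides facing the steel fence squarely, and let go. Leave the cover aside and the other things on the bench where they are.

Things in the scene. Friction and masses are not known exactly. Their poses are not given: they have to be found in the camera images.
- scanner: Fixed grey bench scanner: a low case 144 (x) x 150 (y) x 40 mm high, aluminium deck on top. Origin at the centre of its underside, on the bench; at yaw 0 its x points away from the robot, y left, z up. In its frame the port is at (-20, 35, 40) mm, the cover's pin at (40, 35, 40) mm.
- fence (a point): Foot of the inner face (middle of its length) of the steel fence that stands on the deck on the +y side of the port, 22.5 mm from the port's centre. Fence 50 mm long along the scanner's x, 10 mm thick, 61 mm tall (top 101 mm above the bench). Axes as the scanner's.
- port (a point): Centre of the round glass port (34 mm diameter, dark bezel 39 mm), flush in the deck, 40 mm above the bench. Axes as the scanner's.
- cover (a joint): Swing angle (rad) of the blue cover, a 4 mm leaf with a 41 mm round end, top 5.5 mm above the deck. 0 = closed over the port; starts 0 to 0.12. Grows counter-clockwise from above: the knob goes from the port to the scanner's -y side, away from the fence; stop at 1.75. Glass clear from 0.65, a standing block clear from 0.7. Friction about 1 N at the knob; stays where left.
- cover_knob (a point): Centre of the top of the cover's orange knob: round, upright, 14 to 15 mm in diameter, 24 mm tall, its top 69.5 mm above the bench; 60 mm from the pin, over the port when the cover is closed. Can be pinched from above; a pinched knob can turn between the fingers.
- cover_pin (a point): Pin axis of the cover at deck height; the brass pin head stands 8.5 mm above the deck.
- block: Loose flat block of dark brown wood, about 20 g, 36 (x) x 52 (y) x 16 (z) mm in its own axes. Origin at the centre of one 36 x 52 face, the underside while it lies; z points into the block. Starts lying flat, its long y axis within 30 degrees of the world x line; must end with its y axis vertical.
- block_mid (a point): Centre of the wood block, axes as the block's. 8 mm above the bench while it lies, 26 mm above its support when it stands on end.
- pliers: Red-handled pliers, 166 x 67 x 14 mm, lying on the bench; origin at the middle of the underside. Bystander.
- cup: White cup with an orange lid, 61 mm across, 42 mm high; origin at the centre of its underside. Bystander.
- bottle: Cream glue bottle with a red tip, 36 mm across, 118 mm high, standing; origin at the centre of its underside. Bystander.
- sanding: Pale cork sanding block, 38 x 63 x 25 mm, lying on the bench; origin at the centre of its underside. Bystander.

How it is judged:
On the way:
1. the dust cover is swung aside, the glass port clear (value of joint cover above 0.7 rad), for 0.2 s.
At the end, for the whole second after the job is handed in: Cover open by over 0.7 rad; block released and at rest on a small end on the deck, upright within 7 degrees, its centre within 8 mm horizontally of the port's, a narrow long side facing the fence within 17 degrees; pliers, cup, bottle and sanding block within 40 mm of their starts (value of joint cover above 0.7 rad and horizontal distance between block_mid and port below 0.008 m and z of block_mid in the frame of port between 0.023 and 0.029 m and (angle between block's own y axis and vertical below 0.12 rad or angle between block's own y axis and vertical above 3.02 rad) and angle between the x axis of block and the y axis of scanner, either way round below 0.3 rad and linear speed of block below 0.02 m/s and distance of each of pliers, cup, bottle, sanding from where it was at the start of the episode below 0.04 m); the robot touches nothing.
It fails at once if a bystander (pliers, cup, bottle, sanding block) is moved more than 40 mm (distance of any of pliers, cup, bottle, sanding from where it was at the start of the episode above 0.04 m).
It also fails if it takes over 69 s, if anything falls off the work surface, if the arm or the gripper's body presses on something with over 40 N, if the wrist force passes 120 N, or if a joint passes its speed limit or range.

## Working session

There is one attempt and no reset: what is moved stays moved. The work goes in short steps, Python scripts to look and compute and a tool call to move; the robot and the scene stay as the last step left them, time stands still between calls to the robot, and variables do not carry over. Pictures are saved under pics/ and viewed, at most 10 in all, crops included, and the job is handed in when it is done.

Besides the shell and the picture viewer there is one more tool, called after ">>>" by a JSON object that holds its "fn" and its "kwargs", one argument or row to a line. apply_moves: Moves the arm, as the interface text tells. Its arguments: {"type":"object","properties":{"steps":{"type":"array","items":{"type":"array","items":{"type":"number"}}},"force":{"type":"number"}},"required":["steps"]}

```bash
mkdir -p pics; cat > h.py <<'E'
import numpy as np, cv2
from scipy.spatial.transform import Rotation as R
from bench import r
def cam(n):
    c=r.camera(n); c['f']=210/np.tan(np.radians(c['fovy'])/2); return c
def rot(c):
    o=np.array(c['orientation']); return o if o.shape==(3,3) else R.from_quat(o).as_matrix()
def px(c,u,v,z=None):
    """pixel->world; z: world height plane, else depth"""
    d=rot(c)@np.array([(u-c['cx'])/c['f'],(v-c['cy'])/c['f'],1]); p=np.array(c['position'])
    t=c['z_map'][int(round(v)),int(round(u))] if z is None else (z-p[2])/d[2]
    return p+t*d
def save(c,name,box=None,s=1):
    im=c['pixels'][...,::-1]
    if box: u0,v0,u1,v1=box; im=im[v0:v1,u0:u1]
    cv2.imwrite('pics/'+name,cv2.resize(im,None,fx=s,fy=s,interpolation=cv2.INTER_CUBIC))
E
python3 - <<'E'
from h import *
import pickle
for n in('top','scene'):
    c=cam(n); save(c,n+'0.png'); pickle.dump(c,open(n+'0.pkl','wb')); print(n,c['position'],c['orientation'],c['f'],c['cx'],c['cy'])
s=r.read_state(); print(s['ee_pos'],s['eef_rot'],s['time'],s['width'])
E
```

```text
top [0.32917879 0.10690563 1.11464461] [-0.68526614  0.71921553 -0.08191536  0.08018237] 446.36725859630843 281.7179494222484 217.0701043456581
scene [0.073277   0.54696669 0.83990125] [-0.38911007  0.8556092  -0.30905441  0.14495389] 397.168101913681 280.32960835169627 212.91097920579378
[ 0.19697315 -0.59277573  0.22182412] [ 9.87161374e-01  1.59724775e-01 -1.21612952e-04 -6.35314156e-04] 0.1 0.08713473312526757
```

View pics/top0.png

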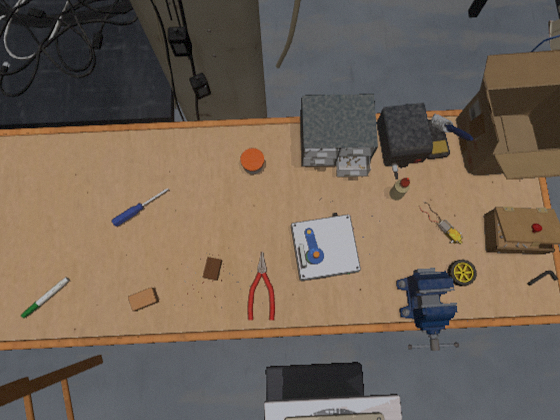

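View pics/scene0.png

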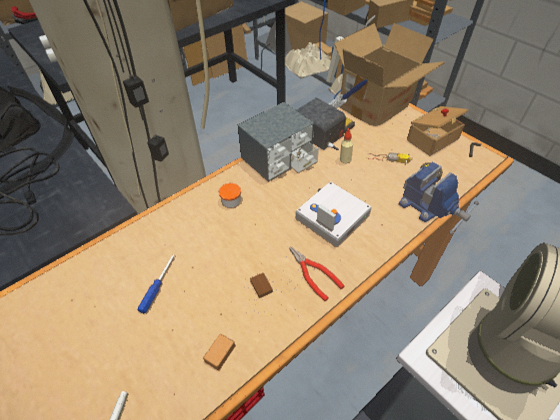

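The top view shows the scanner around (325,247), the block at (212,268), the pliers at (262,290) and the bottle at (401,187). I'll enlarge the scanner and block next.

```bash
python3 - <<'E'
from h import *
import pickle
c=pickle.load(open('top0.pkl','rb')); 
a=c['pixels'][205:290,280:370]; b=c['pixels'][250:290,190:235]
A=cv2.resize(a,None,fx=6,fy=6,interpolation=cv2.INTER_CUBIC);B=cv2.resize(b,None,fx=5,fy=5,interpolation=cv2.INTER_CUBIC)
o=np.zeros((510,540+225,3),np.uint8);o[:,:540]=A;o[:200,540:]=B
cv2.imwrite('pics/crop1.png',o[...,::-1])
E
```

```text
(no output)
```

View pics/crop1.png

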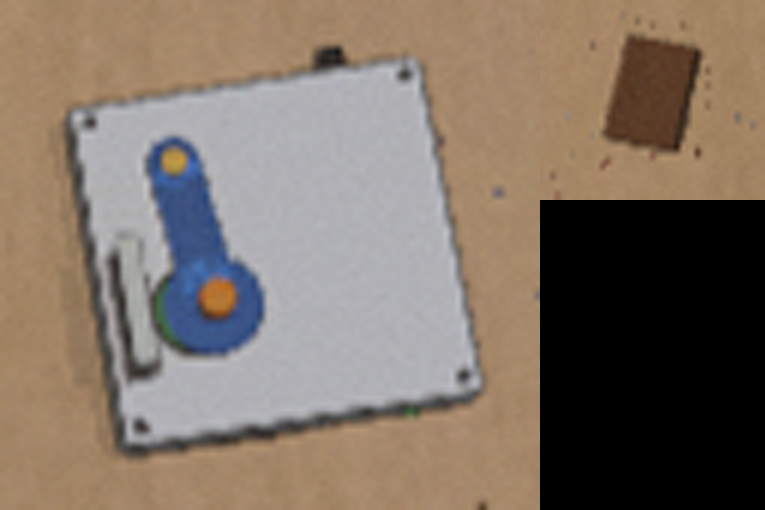

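```bash
cat > m.py <<'E'
from h import *
import pickle
c=pickle.load(open('top0.pkl','rb'))
f=lambda x,y,s,u,v,z: px(c,(x+.5)/s-.5+u,(y+.5)/s-.5+v,z)
D=np.array([f(x,y,6,280,205,.04) for x,y in((72,110),(418,60),(482,392),(124,445))])
m=D.mean(0); d=(D[0]+D[1]-D[2]-D[3]); yaw=np.arctan2(d[1],d[0]); d2=D[0]+D[3]-D[1]-D[2]; yaw2=np.arctan2(-d2[0],d2[1])
print('scanner',m,yaw,yaw2,np.linalg.norm(d)/2,np.linalg.norm(d2)/2)
Y=(yaw+yaw2)/2; Rm=R.from_euler('z',Y).as_matrix()
for n,p in(('port',(-.02,.035,0)),('pin',(.04,.035,0))): print(n,m+Rm@p)
print('pin obs',f(174,160,6,280,205,.0485),'knob obs',f(218,298,6,280,205,.0695))
print('fence top center', f(140,305,6,280,205,.101))
B=np.array([f(x,y,5,190,250,.016) for x,y in((88,35),(160,47),(138,152),(64,135))])
mb=B.mean(0); d=B[0]+B[1]-B[2]-B[3]; e=B[0]+B[3]-B[1]-B[2]
print('block',mb,np.arctan2(d[1],d[0]),np.arctan2(-e[0],e[1]),np.linalg.norm(d)/2,np.linalg.norm(e)/2)
for n,u,v in(('bottle',404,182),('cup',252,160),('pl tip',262,255),('pl end1',249,318),('pl end2',271,318),('sanding',143,299)): print(n,px(c,u,v))
g=r.read_state(); print(R.from_quat(g['eef_rot']).as_matrix().round(3))
E
python3 m.py
```

```text
scanner [ 0.50262914 -0.00420485  0.04      ] 0.1006494561036426 0.09796702653464691 0.13840116053271162 0.1447656078324714
port [0.4792576 0.0286398 0.04     ]
pin [0.53896198 0.0345885  0.04      ]
pin obs [0.53979297 0.0345915  0.0485    ] knob obs [0.4796153 0.0221551 0.0695   ]
fence top center [0.4738385  0.05455996 0.101     ]
block [0.46565438 0.27539526 0.016     ] -0.2347959427024545 -0.24269925128244235 0.051398388517677474 0.03693049673486603
bottle [ 0.6361689  -0.19419116  0.10498324]
cup [0.73229176 0.16649989 0.04268783]
pl tip [0.49304123 0.15170842 0.0084043 ]
pl end1 [0.34124152 0.18869614 0.01148082]
pl end2 [0.33866401 0.13561073 0.01517923]
sanding [0.39772105 0.4401866  0.02800386]
[[ 0.949  0.315 -0.   ]
 [ 0.315 -0.949  0.001]
 [-0.    -0.001 -1.   ]]
```

```bash
cat >> h.py <<'E'
def mat(heading_y=None,heading_x=None,tilt=0,base=None):
    """tool down with tool y (or x) at a world heading, then turned by tilt about tool y"""
    hx=heading_x if heading_x is not None else heading_y+np.pi/2
    x=np.array([np.cos(hx),np.sin(hx),0]); z=np.array([0,0,-1.]); y=np.cross(z,x)
    return np.c_[x,y,z]@R.from_euler('y',tilt).as_matrix()
def rows(*T):
    s=r.read_state(); p0=np.array(s['ee_pos']); R0=R.from_quat(s['eef_rot']).as_matrix()
    print('t',s['time'],'p',p0.round(4),'w',s['width'])
    for p,M in T:
        print(np.round(R.from_matrix(R0.T@M).as_rotvec(),3).tolist(),np.round(1000*R0.T@(np.array(p)-p0),1).tolist())
E
python3 - <<'E'
from h import *
import pickle
c=pickle.load(open('top0.pkl','rb'))
v,u=np.mgrid[0:420,0:560]; z=c['z_map']
d=np.stack([(u-c['cx'])/c['f'],(v-c['cy'])/c['f'],np.ones(u.shape)],-1)*z[...,None]
P=d@rot(c).T+c['position']
Q=P[255:350,395:485].reshape(-1,3); Q=Q[Q[:,2]>.05]; print('vise',Q.min(0),Q.max(0))
Q=P[175:230,100:180].reshape(-1,3); Q=Q[Q[:,2]>.01]; print('screwdr',Q.min(0),Q.max(0))
Q=P[110:180,295:380].reshape(-1,3); Q=Q[Q[:,2]>.05]; print('boxes',Q.min(0),Q.max(0))
rows(([.4796,.0222,.2],mat(heading_y=.099)))
E
```

```text
vise [ 0.25113294 -0.28795287  0.05010819] [0.43585802 0.10690563 1.11464461]
screwdr [0.32917879 0.10690563 0.01001794] [0.67588231 0.52788014 1.11464461]
boxes [ 0.32917879 -0.13648946  0.05012299] [0.8593086  0.10690563 1.11464461]
t 0.1 p [ 0.197  -0.5928  0.2218] w 0.08713473312526757
[-0.001, -0.001, -1.349] [462.1, -494.4, 22.4]
```

>>> {"fn": "apply_moves", "kwargs": {
  "steps": [
    [0,0,0,0,0,-70,0],
    [0,0,0,0,0,-80,0],
    [0,0,-1.349,462,-494,-80,0],
    [0,0,-1.349,462,-494,-80,0],
    [0,0,-1.349,462,-494,-80,0],
    [0,0,-1.349,462,-494,-80,0],
    [0,0,-1.349,462,-494,-80,0],
    [0,0,-1.349,462,-494,-80,0],
    [0,0,-1.349,462,-494,-80,0],
    [0,0,-1.349,462,-494,-80,0],
    [0,0,-1.349,462,-494,-80,0],
    [0,0,-1.349,462,-494,-80,0],
    [0,0,-1.349,462,-494,-80,0],
    [0,0,-1.349,462,-494,-80,0],
    [0,0,-1.349,462,-494,-80,0],
    [0,0,-1.349,462,-494,-80,0],
    [0,0,-1.349,462,-494,-40,0],
    [0,0,-1.349,462,-494,0,0],
    [0,0,-1.349,462,-494,22,0],
    [0,0,-1.349,462,-494,22,0]
  ]
}}

```text
time: 1.77
ee_pos: [0.4785, 0.0244, 0.1968]
eef_rot: [0.67, 0.742, -0.001, -0.002]
ft_force: [-0.6, -0.7, -0.3]
width: 0.0436
grip_force: 0.0
```

```bash
python3 - <<'E'
from h import *
s=r.read_state(); print(s['joint_positions'],s['ft_force'])
M=mat(heading_y=.099)
rows(([.4796,.0222,.11],M),([.4796,.0222,.054],M))
E
```

```text
[ 0.62477261  0.08801918 -0.79657052  1.8314834   0.06440197  1.25216299
 -0.08750612] [-0.59137795 -0.65991578 -0.34888223]
t 1.7667 p [0.4785 0.0244 0.1968] w 0.04361946569274426
[-0.003, -0.002, 0.004] [-2.4, 1.1, 86.8]
[-0.003, -0.002, 0.004] [-2.5, 1.3, 142.8]
```

>>> {"fn": "apply_moves", "kwargs": {
  "steps": [
    [0,0,0.004,-2.4,1,40,0],
    [0,0,0.004,-2.4,1,80,0],
    [0,0,0.004,-2.4,1,110,0],
    [0,0,0.004,-2.4,1,130,0],
    [0,0,0.004,-2.4,1,144,0],
    [0,0,0.004,-2.4,1,144,0],
    [0,0,0.004,-2.4,1,144,-1],
    [0,0,0.004,-2.4,1,144,-1],
    [0,0,0.004,-2.4,1,144,-1],
    [0,0,0.004,-2.4,1,144,-1],
    [0,0,0.004,-2.4,1,144,-1],
    [0,0,0.004,-2.4,1,144,-1]
  ],
  "force": 10
}}

```text
time: 2.77
ee_pos: [0.4821, 0.019, 0.0573]
eef_rot: [0.673, 0.74, 0.001, 0.001]
ft_force: [0.9, 0.8, -0.3]
width: 0.014
grip_force: 10.0
```

```bash
python3 - <<'E'
from h import *
s=r.read_state(); print(s['ft_force'],s['grip_force'])
pin=np.array([.5394,.0346]); p=np.array(s['ee_pos']); d=p[:2]-pin; print('radius',np.hypot(*d), 'cover',np.arctan2(d[1],d[0])-.099+np.pi)
R0=R.from_quat(s['eef_rot']).as_matrix(); T=[]
for a in np.arange(.12,1.13,.125):
    A=R.from_euler('z',a).as_matrix(); q=p.copy(); q[:2]=pin+A[:2,:2]@d; T.append((q,A@R0))
rows(*T)
E
```

```text
[ 0.93981506  0.80274705 -0.31124068] 10.000060633319663
radius 0.05937664958259717 cover 0.1660274678344993
t 2.7667 p [0.4821 0.019  0.0573] w 0.013981352987471704
[-0.0, 0.0, -0.12] [-6.9, 1.6, 0.0]
[-0.0, 0.001, -0.245] [-13.9, 4.2, 0.0]
[-0.0, 0.001, -0.37] [-20.5, 7.6, 0.0]
[-0.0, 0.001, -0.495] [-26.6, 11.8, 0.0]
[-0.0, 0.002, -0.62] [-32.1, 16.7, 0.1]
[-0.0, 0.002, -0.745] [-37.0, 22.3, 0.1]
[-0.0, 0.002, -0.87] [-41.2, 28.5, 0.1]
[-0.0, 0.003, -0.995] [-44.5, 35.1, 0.1]
[-0.0, 0.003, -1.12] [-47.0, 42.1, 0.1]
```

>>> {"fn": "apply_moves", "kwargs": {
  "steps": [
    [0,0,-0.12,-7,1.6,0,-1],
    [0,0,-0.245,-14,4,0,-1],
    [0,0,-0.37,-20.5,7.6,0,-1],
    [0,0,-0.495,-26.5,12,0,-1],
    [0,0,-0.62,-32,16.5,0,-1],
    [0,0,-0.745,-37,22,0,-1],
    [0,0,-0.87,-41,28.5,0,-1],
    [0,0,-0.995,-44.5,35,0,-1],
    [0,0,-1.12,-47,42,0,-1],
    [0,0,-1.12,-47,42,0,-1],
    [0,0,-1.12,-47,42,0,-1],
    [0,0,-1.12,-47,42,0,0.2],
    [0,0,-1.12,-47,42,0,0.2],
    [0,0,-1.12,-47,42,0,0.2],
    [0,0,-1.12,-47,42,-40,0.2],
    [0,0,-1.12,-47,42,-80,0.2],
    [0,0,-1.12,-47,42,-120,0.2],
    [0,0,-1.12,-47,42,-150,0.2]
  ]
}}

```text
time: 4.27
ee_pos: [0.5274, -0.0227, 0.2095]
eef_rot: [0.177, 0.984, 0.0, 0.001]
ft_force: [0.8, -0.9, 0.1]
width: 0.0495
grip_force: 0.0
```

```bash
python3 - <<'E'
from h import *
s=r.read_state(); print(s['joint_positions'])
# pick pose: tool x at heading of block's long axis, tilt back 0.35, 8 mm outward of centre
h=-.239; x=np.array([np.cos(h),np.sin(h),0]); b=np.array([.4655,.2755,0])+.008*x
M=mat(heading_x=h,tilt=-.35); zt=M[:,2]; print(zt)
pk=b+[0,0,.008]
rows((pk-.15*zt,M),(pk,M))
E
```

```text
[ 0.82338839  0.25152913 -0.98788823  1.69708677  0.21713092  1.30817245
  1.00836981]
[-0.333151    0.0811746  -0.93937271]
t 4.2667 p [ 0.5274 -0.0227  0.2095] w 0.04949209810758898
[0.53, -0.032, 2.98] [103.0, 264.9, 60.6]
[0.53, -0.032, 2.98] [154.3, 258.8, 201.4]
```

```bash
python3 - <<'E'
from h import *
h=-.239; x=np.array([np.cos(h),np.sin(h),0]); b=np.array([.4655,.2755,0])+.008*x
M=mat(heading_x=h+np.pi,tilt=.35); zt=M[:,2]; print(zt)
pk=b+[0,0,.008]
rows((pk-.13*zt,M),(pk,M))
c=cam('top'); save(c,'top2.png',(270,180,390,280),5)
E
```

```text
[-0.333151    0.0811746  -0.93937271]
t 4.2667 p [ 0.5274 -0.0227  0.2095] w 0.04949209810758898
[0.021, 0.351, -0.116] [109.9, 264.0, 79.4]
[0.021, 0.351, -0.116] [154.3, 258.8, 201.4]
```

View pics/top2.png

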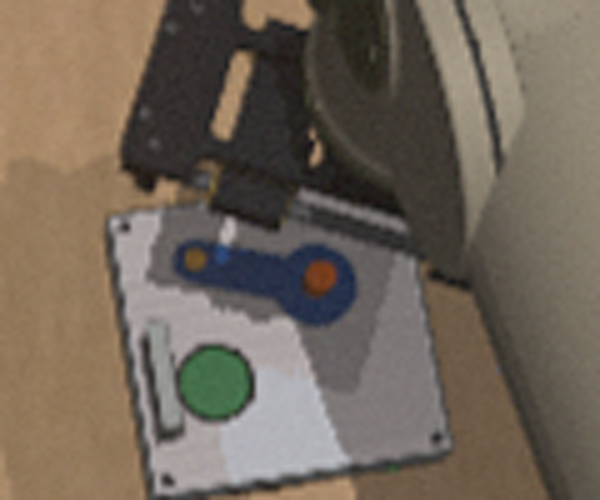

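The cover stands well aside (knob at crop (320,277)) and the green port is fully visible at crop (215,383). The block is next.

>>> {"fn": "apply_moves", "kwargs": {
  "steps": [
    [0.021,0.351,-0.116,110,264,40,1],
    [0.021,0.351,-0.116,110,264,40,1],
    [0.021,0.351,-0.116,110,264,40,1],
    [0.021,0.351,-0.116,110,264,60,1],
    [0.021,0.351,-0.116,110,264,79,1],
    [0.021,0.351,-0.116,110,264,79,1],
    [0.021,0.351,-0.116,110,264,79,1],
    [0.021,0.351,-0.116,110,264,79,1],
    [0.021,0.351,-0.116,110,264,79,1],
    [0.021,0.351,-0.116,110,264,79,1]
  ]
}}

```text
time: 5.15
ee_pos: [0.5157, 0.2622, 0.1273]
eef_rot: [0.117, 0.978, 0.02, -0.174]
ft_force: [0.1, -0.8, 0.9]
width: 0.0871
grip_force: 0.0
```

```bash
python3 - <<'E'
from h import *
h=-.239; x=np.array([np.cos(h),np.sin(h),0]); b=np.array([.4655,.2755,0])+.008*x
M=mat(heading_x=h+np.pi,tilt=.35); zt=M[:,2]; pk=b+[0,0,.008]
rows((pk-.06*zt,M),(pk,M))
print(r.read_state()['joint_positions'].round(2) if hasattr(r.read_state()['joint_positions'],'round') else r.read_state()['joint_positions'])
c=cam('top'); save(c,'top3.png',(180,225,300,315),6); print('port',px(c,(215.5/5-.5+270),(383.5/5-.5+180),.04))
E
```

```text
t 5.15 p [0.5157 0.2622 0.1273] w 0.08713754822085787
[-0.001, -0.002, 0.0] [0.3, 1.2, 67.1]
[-0.001, -0.002, 0.0] [0.2, 1.3, 127.1]
[ 0.21  0.72 -0.96  1.41  0.29  1.51  0.6 ]
port [0.47950157 0.02809681 0.04      ]
```

View pics/top3.png

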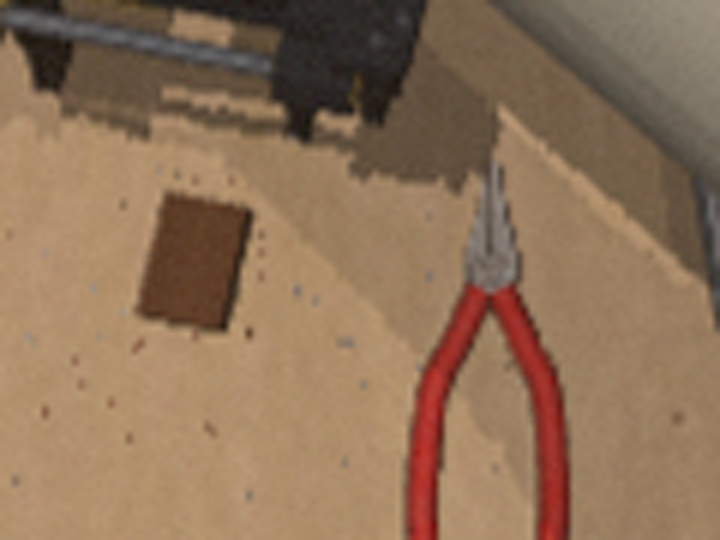

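The block lies clear at crop (195,262), with the pliers to its right at (490,270). Grasping now.

>>> {"fn": "apply_moves", "kwargs": {
  "steps": [
    [0,0,0,0,1,40,1],
    [0,0,0,0,1,80,1],
    [0,0,0,0,1,110,1],
    [0,0,0,0,1,127,1],
    [0,0,0,0,1,127,1],
    [0,0,0,0,1,127,1],
    [0,0,0,0,1,127,-1],
    [0,0,0,0,1,127,-1],
    [0,0,0,0,1,127,-1],
    [0,0,0,0,1,127,-1],
    [0,0,0,0,1,127,-1],
    [0,0,0,0,1,127,-1],
    [0,0,0,0,1,127,-1]
  ],
  "force": 20
}}

```text
time: 6.28
ee_pos: [0.4739, 0.2733, 0.0084]
eef_rot: [0.117, 0.978, 0.021, -0.174]
ft_force: [-0.7, 0.1, -1.0]
width: 0.0482
grip_force: 0.0
```

```bash
python3 - <<'E'
from h import *
s=r.read_state(); p=np.array(s['ee_pos']); R0=R.from_quat(s['eef_rot']).as_matrix(); print(R0.round(3),s['ft_force'])
# block frame estimate: centre in tool frame
bc=np.array([.4655,.2755,.008]); print('block centre in tool mm',(R0.T@(bc-p)*1000).round(1))
# tilt -1.22 from vertical (90deg turn), heading of pointing 0.45
M1=mat(heading_x=.45+np.pi,tilt=.35-np.pi/2)
print(M1[:,2])
off=R0.T@(bc-p); 
t=np.array([.57,.27,.0]); tgt=lambda z:(t+[0,0,z]-M1@off,M1)
rows((p+[0,0,.15],R0),tgt(.15),tgt(.029))
E
```

```text
[[-0.912  0.236 -0.334]
 [ 0.222  0.972  0.081]
 [ 0.344 -0.    -0.939]] [-0.66673943  0.07663881 -0.95678605]
block centre in tool mm [8.  0.2 3.3]
[ 0.84585544  0.40859475 -0.34289781]
t 6.2833 p [0.4739 0.2733 0.0084] w 0.048217672399055736
[0.0, 0.0, 0.0] [51.6, -0.1, -140.8]
[-0.321, -1.504, -0.691] [-36.5, 19.1, -173.5]
[-0.321, -1.504, -0.691] [-78.1, 19.1, -59.9]
```

Still closing; keep closing, then test lift.

>>> {"fn": "apply_moves", "kwargs": {
  "steps": [
    [0,0,0,0,0,0,-1],
    [0,0,0,0,0,0,-1],
    [0,0,0,0,0,0,-1],
    [0,0,0,0,0,0,-1],
    [0,0,0,0,0,0,-1],
    [0,0,0,13,0,-35,-1],
    [0,0,0,26,0,-70,-1],
    [0,0,0,40,0,-105,-1],
    [0,0,0,52,0,-141,-1],
    [0,0,0,52,0,-141,-1]
  ]
}}

```text
time: 7.12
ee_pos: [0.4756, 0.2756, 0.1655]
eef_rot: [0.117, 0.978, 0.023, -0.17]
ft_force: [0.9, 0.7, -0.5]
width: 0.0357
grip_force: 20.0
```

```bash
python3 - <<'E'
from h import *
s=r.read_state(); p=np.array(s['ee_pos']); R0=R.from_quat(s['eef_rot']).as_matrix(); print(s['width'],s['joint_positions'])
off=np.array([.008,0,.0033])
M1=mat(heading_x=.45+np.pi,tilt=.35-np.pi/2)
t=np.array([.57,.27,.0]); tgt=lambda z:(t+[0,0,z]-M1@off,M1)
rows(tgt(.15),tgt(.029))
E
```

```text
0.035650749764281835 [ 0.24131074  0.62508415 -1.01427866  1.47681287  0.23524676  1.51193487
  0.56587977]
t 7.1167 p [0.4756 0.2756 0.1655] w 0.035650749764281835
[-0.318, -1.496, -0.692] [-89.7, 16.5, -24.8]
[-0.318, -1.496, -0.692] [-130.6, 15.9, 89.1]
```

Held (35.7 mm). Rotate to upright.

>>> {"fn": "apply_moves", "kwargs": {
  "steps": [
    [-0.318,-1.496,-0.692,-90,16.5,-25,-1],
    [-0.318,-1.496,-0.692,-90,16.5,-25,-1],
    [-0.318,-1.496,-0.692,-90,16.5,-25,-1],
    [-0.318,-1.496,-0.692,-90,16.5,-25,-1],
    [-0.318,-1.496,-0.692,-90,16.5,-25,-1],
    [-0.318,-1.496,-0.692,-90,16.5,-25,-1],
    [-0.318,-1.496,-0.692,-90,16.5,-25,-1],
    [-0.318,-1.496,-0.692,-90,16.5,-25,-1],
    [-0.318,-1.496,-0.692,-90,16.5,-25,-1],
    [-0.318,-1.496,-0.692,-90,16.5,-25,-1],
    [-0.318,-1.496,-0.692,-90,16.5,-25,-1],
    [-0.318,-1.496,-0.692,-90,16.5,-25,-1],
    [-0.318,-1.496,-0.692,-90,16.5,-25,-1],
    [-0.318,-1.496,-0.692,-90,16.5,-25,-1],
    [-0.318,-1.496,-0.692,-90,16.5,-25,-1],
    [-0.318,-1.496,-0.692,-90,16.5,-25,-1],
    [-0.318,-1.496,-0.692,-90,16.5,-25,-1]
  ]
}}

```text
time: 8.53
ee_pos: [0.5726, 0.2558, 0.1481]
eef_rot: [-0.126, 0.874, 0.079, 0.461]
ft_force: [1.2, -0.8, -0.2]
width: 0.0355
grip_force: 20.0
```

```bash
python3 - <<'E'
from h import *
s=r.read_state(); R0=R.from_quat(s['eef_rot']).as_matrix(); print(s['width'],np.round(s['joint_positions'],2),R0[:,2])
off=np.array([.008,0,.0033])
M1=mat(heading_x=.45+np.pi,tilt=.35-np.pi/2)
t=np.array([.57,.27,.0]); tgt=lambda z:(t+[0,0,z]-M1@off,M1)
rows(tgt(.15),tgt(.029))
c=cam('scene'); q=rot(c).T@(t+[0,0,.12]-c['position']); u=int(q[0]/q[2]*c['f']+c['cx']); v=int(q[1]/q[2]*c['f']+c['cy']); print(u,v)
save(c,'sc4.png',(u-60,v-50,u+60,v+50),6)
E
```

```text
0.035456889735070884 [ 0.39  0.09 -1.02  2.35  2.17  0.38 -0.78] [ 0.78709515  0.25542418 -0.56146212]
t 8.5333 p [0.5726 0.2558 0.1481] w 0.035456889735070884
[-0.125, -0.244, -0.089] [-9.2, 14.5, -4.6]
[-0.125, -0.244, -0.089] [90.9, 11.9, 63.3]
231 228
```

View pics/sc4.png

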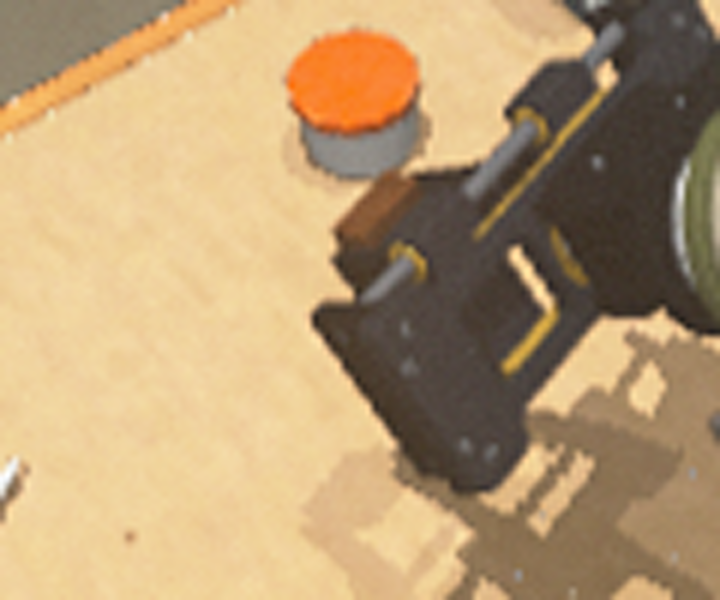

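The block is held (brown, crop (375,210)) but the tilt is short of target, with the elbow near its limit. I'll move further out and continue the turn.

```bash
sed -i 's/^E$//' h.py; python3 - <<'E'
from h import *
off=np.array([.008,0,.0033])
M1=mat(heading_x=.42+np.pi,tilt=.35-np.pi/2)
t=np.array([.64,.29,.0]); rows((t+[0,0,.12]-M1@off,M1))
E
```

```text
t 8.5833 p [0.5714 0.2563 0.1469] w 0.03582172948814185
[-0.094, -0.242, -0.07] [-26.7, 11.2, 72.7]
```

>>> {"fn": "apply_moves", "kwargs": {
  "steps": [
    [-0.094,-0.242,-0.07,-27,11,73,-1],
    [-0.094,-0.242,-0.07,-27,11,73,-1],
    [-0.094,-0.242,-0.07,-27,11,73,-1],
    [-0.094,-0.242,-0.07,-27,11,73,-1],
    [-0.094,-0.242,-0.07,-27,11,73,-1],
    [-0.094,-0.242,-0.07,-27,11,73,-1],
    [-0.094,-0.242,-0.07,-27,11,73,-1],
    [-0.094,-0.242,-0.07,-27,11,73,-1],
    [-0.094,-0.242,-0.07,-27,11,73,-1],
    [-0.094,-0.242,-0.07,-27,11,73,-1],
    [-0.094,-0.242,-0.07,-27,11,73,-1],
    [-0.094,-0.242,-0.07,-27,11,73,-1]
  ]
}}

```text
time: 9.58
ee_pos: [0.6419, 0.2878, 0.1296]
eef_rot: [-0.167, 0.804, 0.118, 0.559]
ft_force: [-0.2, 0.6, 0.8]
width: 0.0356
grip_force: 20.0
```

```bash
python3 - <<'E'
from h import *
s=r.read_state(); print(s['width'],np.round(s['joint_positions'],2),R.from_quat(s['eef_rot']).as_matrix()[:,2])
off=np.array([.008,0,.0033])
M1=mat(heading_x=.42+np.pi,tilt=.35-np.pi/2)
t=np.array([.64,.29,.0]); rows((t+[0,0,.12]-M1@off,M1),(t+[0,0,.04]-M1@off,M1),(t+[0,0,.026]-M1@off,M1))
E
```

```text
0.03559417535024865 [ 0.37  0.53 -0.97  2.29  2.79  0.79 -0.95] [ 0.85912162  0.37596039 -0.34722303]
t 9.5833 p [0.6419 0.2878 0.1296] w 0.03559417535024865
[-0.007, -0.005, -0.005] [1.3, 2.8, -0.8]
[-0.007, -0.005, -0.005] [76.3, 2.6, 27.0]
[-0.007, -0.005, -0.005] [89.4, 2.6, 31.8]
```

>>> {"fn": "apply_moves", "kwargs": {
  "steps": [
    [-0.007,-0.005,-0.005,40,2.6,13,-1],
    [-0.007,-0.005,-0.005,70,2.6,25,-1],
    [-0.007,-0.005,-0.005,80,2.6,28.4,-1],
    [-0.007,-0.005,-0.005,85,2.6,30.2,-1],
    [-0.007,-0.005,-0.005,87,2.6,31,-1],
    [-0.007,-0.005,-0.005,87,2.6,31,-1],
    [-0.007,-0.005,-0.005,87,2.6,31,-1]
  ]
}}

```text
time: 10.17
ee_pos: [0.6402, 0.2902, 0.0382]
eef_rot: [-0.171, 0.801, 0.12, 0.561]
ft_force: [0.8, -0.1, 0.2]
width: 0.0358
grip_force: 20.0
```

```bash
python3 - <<'E'
from h import *
s=r.read_state(); print(s['ft_force'],s['width'])
off=np.array([.008,0,.0033]);R0=R.from_quat(s['eef_rot']).as_matrix(); print(np.array(s['ee_pos'])+R0@off)
M1=mat(heading_x=.42+np.pi,tilt=.35-np.pi/2)
t=np.array([.64,.29,.0]); rows((t+[0,0,.026]-M1@off,M1))
c=cam('scene'); q=rot(c).T@(t+[0,0,.03]-c['position']); u=int(q[0]/q[2]*c['f']+c['cx']); v=int(q[1]/q[2]*c['f']+c['cy']); print(u,v)
save(c,'sc5.png',(u-40,v-35,u+40,v+35),8)
E
```

```text
[ 0.80255171 -0.05192512  0.22445253] 0.03582538212708212
[0.64052707 0.29037141 0.0295821 ]
t 10.1667 p [0.6402 0.2902 0.0382] w 0.03582538212708212
[0.0, 0.002, -0.0] [3.6, -0.1, 0.6]
212 237
```

View pics/sc5.png

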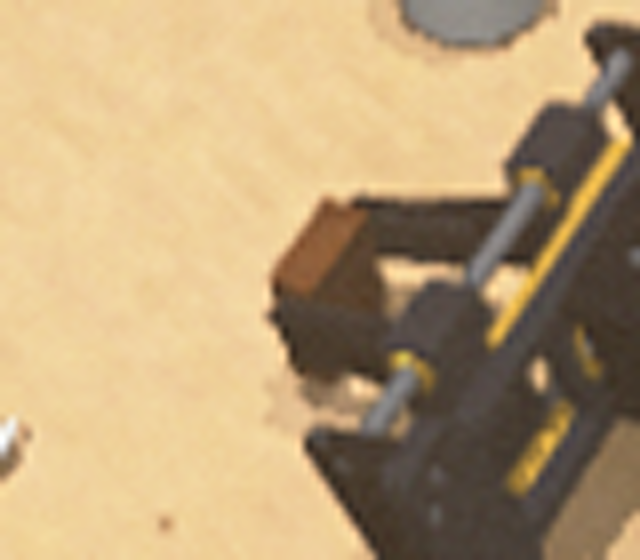

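The block looks upright between the fingers (top face at crop (320,245)). I'll lower it gently to contact.

>>> {"fn": "apply_moves", "kwargs": {
  "steps": [
    [0,0,0,0.9,0,0.3,-1],
    [0,0,0,1.9,0,0.7,-1],
    [0,0,0,2.8,0,1,-1],
    [0,0,0,3.3,0,1.2,-1],
    [0,0,0,3.3,0,1.2,-1]
  ]
}}

```text
time: 10.63
ee_pos: [0.64, 0.29, 0.0338]
eef_rot: [-0.171, 0.801, 0.12, 0.561]
ft_force: [-1.3, -1.4, 3.6]
width: 0.0357
grip_force: 20.0
```

>>> {"fn": "apply_moves", "kwargs": {
  "steps": [
    [0,0,0,3.3,0,1.2,0.8],
    [0,0,0,3.3,0,1.2,0.8],
    [0,0,0,0,0,0,0.8],
    [0,0,0,0,0,0,0.8],
    [0,0,0,0,0,0,0.8],
    [0,0,0,0,0,0,0.8],
    [0,0,0,0,0,-30,0.8],
    [0,0,0,0,0,-60,0.8],
    [0,0,0,0,0,-90,0.8],
    [0,0,0,-60,0,-120,0.8],
    [0,0,0,-100,0,-140,0.8]
  ]
}}

```text
time: 11.55
ee_pos: [0.5615, 0.283, 0.0264]
eef_rot: [-0.192, 0.81, 0.12, 0.541]
ft_force: [-0.5, 1.0, -2.1]
width: 0.0782
grip_force: 0.0
```

```bash
python3 - <<'E'
from h import *
s=r.read_state(); print(s['width'],np.round(s['joint_positions'],2))
t=np.array([.64,.29,.0])
for n in('scene','top'):
    c=cam(n); q=rot(c).T@(t+[0,0,.03]-c['position']); u=int(q[0]/q[2]*c['f']+c['cx']); v=int(q[1]/q[2]*c['f']+c['cy']); print(u,v)
    im=cv2.resize(c['pixels'][v-30:v+30,u-25:u+25],None,fx=8,fy=8,interpolation=cv2.INTER_CUBIC)
    a=im if n=='scene' else np.hstack([a,im])
cv2.imwrite('pics/both6.png',a[...,::-1])
M=mat(heading_y=.42+np.pi)
rows((t+[0,0,.16],M))
E
```

```text
0.07820731860000887 [ 0.61  1.11 -1.17  2.41  2.92  1.09 -0.48]
212 237
204 198
t 11.65 p [0.5595 0.2841 0.0221] w 0.07830395109319754
[-0.887, 0.921, -1.347] [-156.3, -29.4, 14.9]
```

View pics/both6.png

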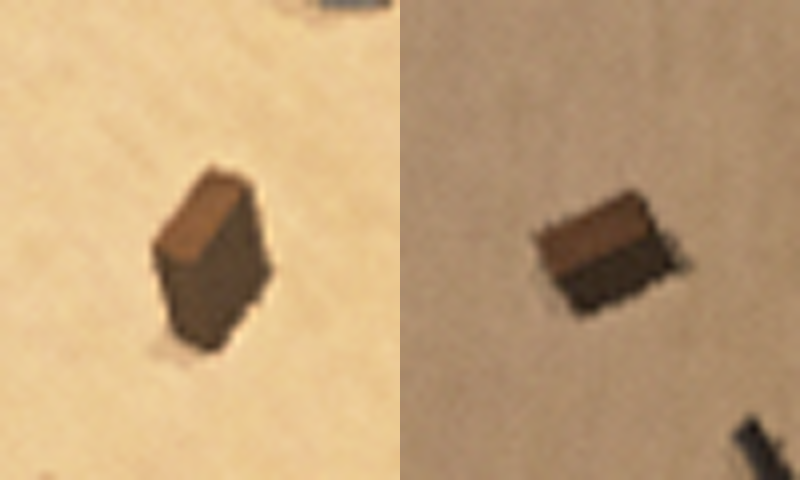

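The block stands on end; the top view shows its top face around crop (592,235). I'll compute its pose and plan a careful retreat upward.

```bash
python3 - <<'E'
from h import *
c=cam('top'); s=r.read_state(); print(s['ft_force'],s['ee_pos'])
B=np.array([px(c,(x+.5)/8-.5+179,(y+.5)/8-.5+168,.052) for x,y in((133,238),(235,190),(252,232),(162,278))])
d=B[0]+B[3]-B[1]-B[2]; e=B[0]+B[1]-B[2]-B[3]
print('top centre',B.mean(0),'wide-axis heading',np.arctan2(d[1],d[0]),'thin heading',np.arctan2(e[1],e[0]),np.linalg.norm(d)/2,np.linalg.norm(e)/2)
R0=R.from_quat(s['eef_rot']).as_matrix(); p=np.array(s['ee_pos'])
rows((p+[0,0,.12],R0),([.57,.27,.2],mat(heading_x=.45+np.pi,tilt=-.7)),([.57,.27,.23],mat(heading_x=2.9,tilt=0)))
E
```

```text
[ 0.69167131 -0.14159417  0.27408352] [0.56070315 0.28355346 0.02342472]
top centre [0.63828201 0.29016171 0.052     ] wide-axis heading 2.000434495052159 thin heading 0.4778429299943746 0.03274726564282532 0.015215411850320614
t 11.7 p [0.5607 0.2836 0.0234] w 0.0781501025989651
[0.0, 0.0, 0.0] [-110.5, 0.1, -46.8]
[0.002, 0.47, 0.0] [-163.6, -16.1, -66.6]
[0.406, 1.121, 0.61] [-191.2, -16.0, -78.3]
```

>>> {"fn": "apply_moves", "kwargs": {
  "steps": [
    [0,0,0,-37,0,-16,0.8],
    [0,0,0,-74,0,-31,0.8],
    [0,0,0,-110,0,-47,0.8],
    [0,0.2,0,-140,-8,-57,0.8],
    [0,0.35,0,-164,-16,-67,0.8],
    [0,0.47,0,-164,-16,-67,0.8],
    [0,0.47,0,-164,-16,-67,0.8],
    [0.406,1.121,0.61,-191,-16,-78,0.8],
    [0.406,1.121,0.61,-191,-16,-78,0.8],
    [0.406,1.121,0.61,-191,-16,-78,0.8],
    [0.406,1.121,0.61,-191,-16,-78,0.8],
    [0.406,1.121,0.61,-191,-16,-78,0.8],
    [0.406,1.121,0.61,-191,-16,-78,0.8],
    [0.406,1.121,0.61,-191,-16,-78,0.8],
    [0.406,1.121,0.61,-191,-16,-78,0.8],
    [0.406,1.121,0.61,-191,-16,-78,0.8],
    [0.406,1.121,0.61,-191,-16,-78,0.8]
  ]
}}

```text
time: 13.12
ee_pos: [0.5654, 0.3025, 0.2024]
eef_rot: [-0.218, 0.831, 0.19, 0.475]
ft_force: [-0.2, 0.4, -0.6]
width: 0.0785
grip_force: 0.0
```

```bash
python3 - <<'E'
from h import *
s=r.read_state(); R0=R.from_quat(s['eef_rot']).as_matrix(); print(np.round(s['joint_positions'],2),R0.round(2))
t=np.array([.6385,.290,0]); M=mat(heading_y=.44)
rows(([.57,.27,.23],mat(heading_x=2.9,tilt=0)),(t+[0,0,.16],M))
E
```

```text
[ 0.36 -0.01 -0.83  2.34  3.68  0.3  -2.14] [[-0.45 -0.54  0.71]
 [-0.18  0.83  0.52]
 [-0.87  0.11 -0.48]]
t 13.1167 p [0.5654 0.3025 0.2024] w 0.07852213806695768
[0.527, 0.963, 0.679] [-20.3, -26.5, -26.9]
[0.967, 0.699, 1.468] [6.1, -54.6, 65.4]
```

```bash
cat >> h.py <<'E'
def swing(zs,p):
    s=r.read_state(); M=R.from_quat(s['eef_rot']).as_matrix(); T=[]
    for h,t in zs:
        z=np.array([np.sin(t)*np.cos(h),np.sin(t)*np.sin(h),-np.cos(t)]); a=np.cross(M[:,2],z); n=np.linalg.norm(a)
        M=R.from_rotvec(a/n*np.arctan2(n,M[:,2]@z)).as_matrix()@M; T.append((p,M))
    print('q',np.round(s['joint_positions'],2),'zt head/tilt',np.arctan2(*R.from_quat(s['eef_rot']).as_matrix()[[1,0],2]))
    rows(*T); return T
E
python3 - <<'E'
from h import *
swing([(.3,1.0),(-.1,.9),(-.2,.5),(0,.1)],[.57,.27,.22])
E
```

```text
q [ 0.36 -0.01 -0.83  2.34  3.68  0.3  -2.14] zt head/tilt 0.6359594762835207
t 13.1167 p [0.5654 0.3025 0.2024] w 0.07852213806695768
[0.291, 0.063, 0.0] [-11.6, -27.6, -22.1]
[0.595, 0.213, 0.013] [-11.6, -27.6, -22.1]
[0.523, 0.598, 0.139] [-11.6, -27.6, -22.1]
[0.342, 0.938, 0.285] [-11.6, -27.6, -22.1]
```

>>> {"fn": "apply_moves", "kwargs": {
  "steps": [
    [0.15,0.03,0,-12,-28,-22,0.8],
    [0.291,0.063,0,-12,-28,-22,0.8],
    [0.291,0.063,0,-12,-28,-22,0.8],
    [0.4,0.12,0.005,-12,-28,-22,0.8],
    [0.5,0.17,0.01,-12,-28,-22,0.8],
    [0.595,0.213,0.013,-12,-28,-22,0.8],
    [0.595,0.213,0.013,-12,-28,-22,0.8],
    [0.595,0.213,0.013,-12,-28,-22,0.8],
    [0.595,0.213,0.013,-12,-28,-22,0.8]
  ]
}}

```text
time: 13.87
ee_pos: [0.5725, 0.2142, 0.1944]
eef_rot: [-0.122, 0.87, -0.004, 0.477]
ft_force: [-0.1, -0.1, 0.7]
width: 0.0782
grip_force: 0.0
```

```bash
python3 - <<'E'
from h import *
swing([(-.15,.5),(0,.1)],[.57,.27,.22])
E
```

```text
q [ 1.01 -0.5  -1.47  2.33  3.75  0.06 -2.6 ] zt head/tilt 0.1306089160242906
t 13.8667 p [0.5725 0.2142 0.1944] w 0.07824207564520612
[0.062, 0.523, 0.0] [-32.1, 51.5, -9.9]
[-0.093, 0.891, 0.053] [-32.1, 51.5, -9.9]
```

>>> {"fn": "apply_moves", "kwargs": {
  "steps": [
    [0,0,0.12,0,0,0,0.8],
    [0,0,0.24,0,0,0,0.8],
    [0,0,0.36,0,0,0,0.8],
    [0,0,0.48,0,0,0,0.8],
    [0,0,0.6,0,0,0,0.8],
    [0,0,0.72,0,0,0,0.8],
    [0,0,0.84,0,0,0,0.8],
    [0,0,0.96,0,0,0,0.8]
  ]
}}

```text
time: 14.53
ee_pos: [0.5716, 0.2153, 0.1942]
eef_rot: [0.291, 0.827, 0.219, 0.428]
ft_force: [-0.4, 0.8, 0.0]
width: 0.078
grip_force: 0.0
```

```bash
python3 - <<'E'
from h import *
swing([(-.15,.5),(0,.1)],[.57,.27,.22])
E
```

```text
q [ 0.99 -0.44 -1.47  2.33  2.82  0.07 -2.6 ] zt head/tilt 0.1341574772136212
t 14.5333 p [0.5716 0.2153 0.1942] w 0.07802576352593064
[0.471, 0.253, 0.0] [22.4, 55.5, -9.1]
[0.683, 0.591, 0.054] [22.4, 55.5, -9.1]
```

Works as predicted: q5 falls. Continue the roll.

>>> {"fn": "apply_moves", "kwargs": {
  "steps": [
    [0,0,0.12,0,0,0,0.8],
    [0,0,0.24,0,0,0,0.8],
    [0,0,0.36,0,0,0,0.8],
    [0,0,0.48,0,0,0,0.8],
    [0,0,0.6,0,0,0,0.8],
    [0,0,0.72,0,0,0,0.8],
    [0,0,0.84,0,0,0,0.8],
    [0,0,0.96,0,0,0,0.8],
    [0,0,1.08,0,0,0,0.8],
    [0,0,1.2,0,0,0,0.8],
    [0,0,1.32,0,0,0,0.8],
    [0,0,1.44,0,0,0,0.8],
    [0,0,1.56,0,0,0,0.8],
    [0,0,1.68,0,0,0,0.8],
    [0,0,1.8,0,0,0,0.8],
    [0,0,1.92,0,0,0,0.8],
    [0,0,2.04,0,0,0,0.8],
    [0,0,2.16,0,0,0,0.8]
  ]
}}

```text
time: 16.03
ee_pos: [0.5801, 0.2082, 0.2564]
eef_rot: [0.711, 0.467, 0.473, 0.229]
ft_force: [-0.3, -0.4, 0.6]
width: 0.0784
grip_force: 0.0
```

```bash
python3 - <<'E'
from h import *
swing([(0,.5),(0,.1)],[.55,.25,.24])
E
```

```text
q [-0.31 -0.18 -0.36  2.37  1.73  0.45 -2.6 ] zt head/tilt 0.13102059711876132
t 16.0333 p [0.5801 0.2082 0.2564] w 0.07843833704662674
[0.489, -0.37, 0.0] [25.9, -45.2, -14.4]
[0.85, -0.542, 0.025] [25.9, -45.2, -14.4]
```

>>> {"fn": "apply_moves", "kwargs": {
  "steps": [
    [0.12,-0.09,0,6,-11,-4,0.8],
    [0.24,-0.18,0,13,-22,-7,0.8],
    [0.36,-0.27,0,19,-33,-11,0.8],
    [0.489,-0.37,0,26,-45,-14,0.8],
    [0.6,-0.42,0.01,26,-45,-14,0.8],
    [0.72,-0.48,0.015,26,-45,-14,0.8],
    [0.85,-0.542,0.025,26,-45,-14,0.8],
    [0.85,-0.542,0.025,26,-45,-14,0.8],
    [0.85,-0.542,0.025,26,-45,-14,0.8],
    [0.85,-0.542,0.025,26,-45,-14,0.8],
    [0.85,-0.542,0.025,26,-45,-14,0.8],
    [0.85,-0.542,0.025,26,-45,-14,0.8]
  ]
}}

```text
time: 17.03
ee_pos: [0.5531, 0.2488, 0.2389]
eef_rot: [0.846, 0.531, 0.039, 0.026]
ft_force: [-0.1, -0.6, -0.4]
width: 0.0779
grip_force: 0.0
```

```bash
python3 - <<'E'
from h import *
s=r.read_state(); R0=R.from_quat(s['eef_rot']).as_matrix(); print(np.round(s['joint_positions'],2),R0.round(2))
t=np.array([.6385,.290,0]); M=mat(heading_y=.46)
rows(([.57,.27,.23],mat(heading_y=-.8,tilt=0)),(t+[0,0,.16],mat(heading_y=.46)),(t+[0,0,.16],mat(heading_y=.46+np.pi)))
E
```

```text
[-0.34  0.23 -0.23  1.56  0.11  1.28 -1.03] [[ 0.43  0.9   0.09]
 [ 0.9  -0.44 -0.  ]
 [ 0.04  0.09 -1.  ]]
t 17.0333 p [0.5531 0.2488 0.2389] w 0.07786653958411167
[0.078, -0.053, 0.349] [26.1, 5.2, 10.4]
[0.097, 0.003, -0.91] [71.1, 51.9, 86.5]
[0.004, -0.116, 2.229] [71.1, 51.9, 86.5]
```

>>> {"fn": "apply_moves", "kwargs": {
  "steps": [
    [0.097,0.003,-0.91,71,52,40,0.2],
    [0.097,0.003,-0.91,71,52,60,0.2],
    [0.097,0.003,-0.91,71,52,86,0.2],
    [0.097,0.003,-0.91,71,52,86,0.2],
    [0.097,0.003,-0.91,71,52,86,0.2],
    [0.097,0.003,-0.91,71,52,86,0.2],
    [0.097,0.003,-0.91,71,52,86,0.2],
    [0.097,0.003,-0.91,71,52,86,0.2],
    [0.097,0.003,-0.91,71,52,86,0.2],
    [0.097,0.003,-0.91,71,52,86,0.2],
    [0.097,0.003,-0.91,71,52,86,0.2]
  ]
}}

```text
time: 17.95
ee_pos: [0.6358, 0.2911, 0.1585]
eef_rot: [0.525, 0.851, -0.0, 0.002]
ft_force: [-0.3, 0.2, 0.4]
width: 0.0522
grip_force: 0.0
```

```bash
python3 - <<'E'
from h import *
print(np.round(r.read_state()['joint_positions'],2))
t=np.array([.6385,.290,0]); M=mat(heading_y=.45)
rows((t+[0,0,.09],M),(t+[0,0,.023],M))
E
```

```text
[-0.26  0.56 -0.35  1.3   0.19  1.31 -0.15]
t 17.95 p [0.6358 0.2911 0.1585] w 0.05216397025603255
[0.001, 0.003, 0.014] [-2.0, 1.8, 68.5]
[0.001, 0.003, 0.014] [-1.8, 1.7, 135.5]
```

>>> {"fn": "apply_moves", "kwargs": {
  "steps": [
    [0,0,0.014,-2,1.8,40,0.2],
    [0,0,0.014,-2,1.8,75,0.2],
    [0,0,0.014,-2,1.8,105,0.2],
    [0,0,0.014,-2,1.8,125,0.2],
    [0,0,0.014,-2,1.8,135,0.2],
    [0,0,0.014,-2,1.8,135,0.2],
    [0,0,0.014,-2,1.8,135,-1],
    [0,0,0.014,-2,1.8,135,-1],
    [0,0,0.014,-2,1.8,135,-1],
    [0,0,0.014,-2,1.8,135,-1],
    [0,0,0.014,-2,1.8,135,-1],
    [0,0,0.014,-2,1.8,135,-1],
    [0,0,0.014,-2,1.8,135,-1],
    [0,0,0.014,-2,1.8,135,-1],
    [0,0,0.014,-2,1.8,135,-1],
    [0,0,0.014,-2,1.8,135,-1]
  ],
  "force": 15
}}

```text
time: 19.28
ee_pos: [0.6384, 0.289, 0.0213]
eef_rot: [0.53, 0.848, -0.002, 0.0]
ft_force: [-1.1, -1.0, 4.2]
width: 0.0159
grip_force: 15.0
```

```bash
python3 - <<'E'
from h import *
s=r.read_state(); R0=R.from_quat(s['eef_rot']).as_matrix(); p=np.array(s['ee_pos']); print(s['width'],s['grip_force'],s['ft_force'])
P=np.array([.4793,.0285,.04]); M=mat(heading_y=.099)
rows((p+[0,0,.15],R0),(P+[0,0,.15],M))
E
```

```text
0.01593952572469971 15.000299960374832 [-1.09436803 -0.97879131  4.16212303]
t 19.2833 p [0.6384 0.289  0.0213] w 0.01593952572469971
[0.0, 0.0, 0.0] [-0.3, -0.4, -150.0]
[-0.002, 0.002, 0.354] [-165.0, -257.4, -167.7]
```

>>> {"fn": "apply_moves", "kwargs": {
  "steps": [
    [0,0,0,0,0,-40,-1],
    [0,0,0,0,0,-80,-1],
    [0,0,0,0,0,-120,-1],
    [0,0,0,0,0,-160,-1],
    [0,0,0.354,-165,-257,-168,-1],
    [0,0,0.354,-165,-257,-168,-1],
    [0,0,0.354,-165,-257,-168,-1],
    [0,0,0.354,-165,-257,-168,-1],
    [0,0,0.354,-165,-257,-168,-1],
    [0,0,0.354,-165,-257,-168,-1],
    [0,0,0.354,-165,-257,-168,-1],
    [0,0,0.354,-165,-257,-168,-1],
    [0,0,0.354,-165,-257,-168,-1],
    [0,0,0.354,-165,-257,-168,-1],
    [0,0,0.354,-165,-257,-168,-1]
  ]
}}

```text
time: 20.53
ee_pos: [0.4799, 0.0296, 0.1901]
eef_rot: [0.671, 0.741, -0.001, 0.0]
ft_force: [-0.0, -0.5, -0.7]
width: 0.0158
grip_force: 15.0
```

```bash
python3 - <<'E'
from h import *
s=r.read_state(); print(s['width'],np.round(s['joint_positions'],2))
P=np.array([.4793,.0285,.04]); M=mat(heading_y=.099)
rows((P+[0,0,.06],M),(P+[0,0,.0235],M))
c=cam('scene'); p=np.array(s['ee_pos']); q=rot(c).T@(p-[0,0,.03]-c['position']); u=int(q[0]/q[2]*c['f']+c['cx']); v=int(q[1]/q[2]*c['f']+c['cy']); print(u,v)
save(c,'sc7.png',(u-50,v-40,u+50,v+40),8)
E
```

```text
0.015799953861510507 [ 0.06  0.05 -0.23  1.86  0.01  1.23 -0.07]
t 20.5333 p [0.4799 0.0296 0.1901] w 0.015799953861510507
[-0.002, 0.002, 0.001] [-0.8, -0.5, 90.1]
[-0.002, 0.002, 0.001] [-0.7, -0.5, 126.6]
335 187
```

View pics/sc7.png

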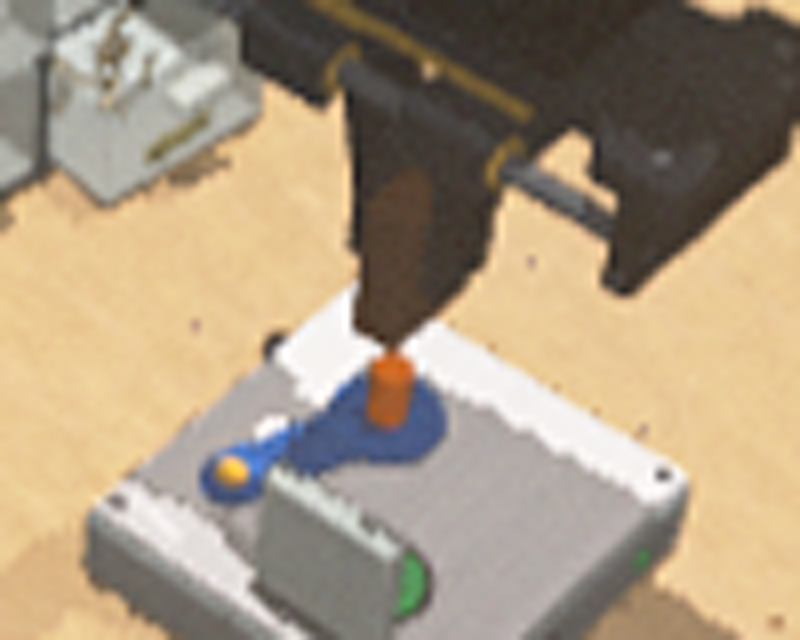

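The block hangs upright (crop (400,250)) with the fence, port and open cover below it. Lowering onto the glass.

>>> {"fn": "apply_moves", "kwargs": {
  "steps": [
    [0,0,0,-1.7,-0.5,35,-1],
    [0,0,0,-1.7,-0.5,65,-1],
    [0,0,0,-1.7,-0.5,90,-1],
    [0,0,0,-1.7,-0.5,110,-1],
    [0,0,0,-1.7,-0.5,120,-1],
    [0,0,0,-1.7,-0.5,125,-1],
    [0,0,0,-1.7,-0.5,126,-1],
    [0,0,0,-1.7,-0.5,126,-1]
  ]
}}

```text
time: 21.25
ee_pos: [0.4797, 0.027, 0.0647]
eef_rot: [0.671, 0.741, -0.001, 0.001]
ft_force: [0.6, -0.6, 0.3]
width: 0.016
grip_force: 15.0
```

```bash
python3 - <<'E'
from h import *
s=r.read_state(); print(s['ft_force'],s['width'])
rows(([.4793,.0280,.0605],mat(heading_y=.099)))
E
```

```text
[ 0.55981225 -0.60327481  0.28516004] 0.016034259300119667
t 21.25 p [0.4797 0.027  0.0647] w 0.016034259300119667
[-0.001, 0.003, 0.0] [1.0, -0.3, 4.2]
```

>>> {"fn": "apply_moves", "kwargs": {
  "steps": [
    [0,0,0,0.5,0,1,-1],
    [0,0,0,0.5,0,2,-1],
    [0,0,0,0.5,0,3,-1],
    [0,0,0,0.5,0,3.5,-1],
    [0,0,0,0.5,0,3.5,-1],
    [0,0,0,0.5,0,3.5,-1]
  ]
}}

```text
time: 21.75
ee_pos: [0.4794, 0.027, 0.0611]
eef_rot: [0.671, 0.741, -0.001, 0.001]
ft_force: [-1.6, 0.4, 4.5]
width: 0.0159
grip_force: 15.0
```

>>> {"fn": "apply_moves", "kwargs": {
  "steps": [
    [0,0,0,0,0,-0.5,-0.1],
    [0,0,0,0,0,-0.5,-0.1],
    [0,0,0,0,0,-0.5,-0.1],
    [0,0,0,0,0,-0.5,-0.1],
    [0,0,0,0,0,-0.5,-0.1],
    [0,0,0,0,0,-20,-0.1],
    [0,0,0,0,0,-45,-0.1],
    [0,0,0,0,0,-80,-0.1],
    [0,0,0,0,0,-120,-0.1],
    [0,0,0,-40,0,-150,-0.1],
    [0,0,0,-80,0,-150,-0.1],
    [0,0,0,-120,0,-150,-0.1],
    [0,0,0,-160,0,-150,-0.1],
    [0,0,0,-180,0,-150,-0.1],
    [0,0,0,-180,0,-150,-0.1]
  ]
}}

```text
time: 23.0
ee_pos: [0.4962, -0.1578, 0.2108]
eef_rot: [0.674, 0.739, -0.003, 0.001]
ft_force: [-0.5, -0.1, -0.4]
width: 0.0392
grip_force: 0.0
```

```bash
python3 - <<'E'
from h import *
P=np.array([.4793,.0285,.06])
for n in('scene','top'):
    c=cam(n); q=rot(c).T@(P-c['position']); u=int(q[0]/q[2]*c['f']+c['cx']); v=int(q[1]/q[2]*c['f']+c['cy']); print(u,v)
    im=cv2.resize(c['pixels'][v-35:v+35,u-25:u+25],None,fx=8,fy=8,interpolation=cv2.INTER_CUBIC)
    a=im if n=='scene' else np.hstack([a,im])
cv2.imwrite('pics/both8.png',a[...,::-1])
E
```

```text
331 214
312 255
```

View pics/both8.png

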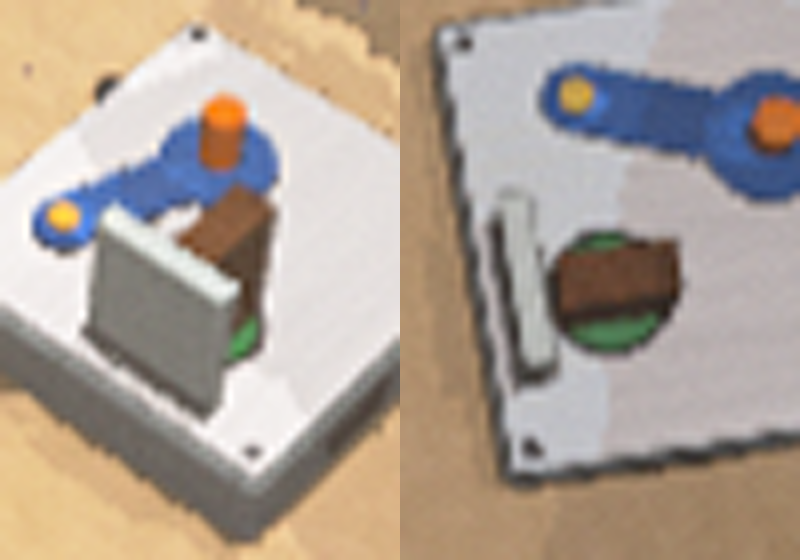

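The block stands upright on the green port beside the fence. Its top face is centred at crop (618,272) and the port at (614,292), and the cover is well aside. Quick check of the offset.

```bash
python3 - <<'E'
from h import *
c=cam('top')
f=lambda x,y,z:px(c,(x+.5)/8-.5+287,(y+.5)/8-.5+220,z)
print(f(218,272,.092)-f(214,292,.04)); a,b=f(157,253,.092),f(276,240,.092); d=a-b; print(np.arctan2(-d[0],d[1])-.099)
E
```

```text
[-0.00154545  0.00237331  0.052     ]
-0.03780352719112855
```

Centred to within about 3 mm and square to the fence; handing in.

```bash
python3 -c "
from bench import r
print(r.close_job())"
```

```text
the job is handed in; nothing more can be done
None
```

The job is handed in: the cover is swung well aside, and the block stands upright on the glass, about 3 mm off centre and within about 2° of square to the fence by the last image; the gripper is clear of everything and no bystander was touched.

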